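# Fit the press spacer and counter-hold the hidden bolt head

## Task

Set up the little printing press: pick up the brass spacer sleeve, slide it down over the upright guide post until it sits flat on the green base (lower it, do not drop it) and let go of it. Then reach down into the narrow gap behind the steel bracket, grip the red hexagonal bolt head that the blue nut runner is slowly dragging round, and stop it from turning: finish while still gripping the head and holding it still. Leave the ink jar, the brush and the metal clip where they are.

Things in the scene. Friction and masses are not known exactly. Their poses are not given: they have to be found in the camera images.
- press: fixed press unit. Origin on the table surface below the middle of the unit; z up; x from the blue nut runner through the bracket to the bolt head. Green base plate 12 mm thick, x -120 to +60 mm, y -155 to +135 mm. On it: the steel guide post at x 0, y -100 mm; the bracket, bolt and nut runner at y +70 mm (see the points)
- post_top (a point): top centre of the upright steel guide post: 20 mm diameter, 60 mm tall above the green base, top 72 mm above the table; its last 8 mm taper to 10 mm diameter. Fixed to the press, same axes as press
- post_seat (a point): foot of the guide post, on its axis at the upper face of the green base (12 mm above the table), where the sleeve has to sit
- sleeve_center (a point): centre (half-way up, on the axis) of the loose brass spacer sleeve: a plain tube, 42 mm outside and 23 mm bore, 50 mm tall, about 0.4 kg, which stands upright on the table at the start; z is its axis. Seated on the base its centre is 37 mm above the table
- bolt_head (a point): centre of the red hexagonal bolt head, 85 mm above the table, 35 mm below the gap's mouth, mid-gap (press x 0, y +70 mm): 24 mm across flats, 27.7 mm across corners, 16 mm thick along its level axis, which is the press's x. The point turns with the bolt: x its axis, y normal to one pair of flats. Only its shank, towards the bracket, is near; 55 mm of free room below
- bolt (a joint): turn of the bolt about the press's x axis (rad); at 0 and every pi/3 two flats face the press's +y and -y. The nut runner drags it round endlessly, positive, at about 0.17 rad/s with a weak, slipping 0.1 N m: a grip of 20 N or more stops it, and jaws closing on it at any angle turn it onto its flats
- ink_jar: black ink jar, 60 mm diameter, 70 mm tall, origin under its centre; not to be disturbed
- brush: flat paintbrush lying on the table, about 200 mm long along its x axis; not to be disturbed
- clip: small steel clip lying on the table, 55 x 12 x 16 mm, long along its x axis; not to be disturbed
- gap_mouth (a point): middle of the gap's mouth, right above the bolt head, 120 mm above the table; axes as press. The gap is 50 mm wide along x and open at the top and both y ends. At x -25 to -33 mm stands the steel bracket plate (110 mm along y, top 120 mm above the table), at x +25 to +33 mm the green rear plate (110 mm along y, top 95 mm above the table)
- nut_runner (a point): centre of the blue nut runner (fixed), lying along the press's x on the bracket's other side: 44 mm diameter, 62 mm long, top 107 mm above the table
Things that resemble listed ones, but are neither listed nor needed, are in the scene too. What is shaped like the part that bears sleeve_center but purple is not meant.

How it is judged:
By the outcome, as a careful person would: the job done as asked, in the order asked, and still so for the second after the job is handed in, while the arm keeps its last pose, push and grip.
It also fails if it takes over 54 s, if anything falls off the work surface, if the arm or the gripper's body presses on something with over 40 N, if the wrist force passes 120 N, or if a joint passes its speed limit or range.

## Robot

A 6-joint arm with a two-finger parallel gripper is mounted at the origin on the work surface. World frame = base frame: x ahead of the robot, y to its left, z up, the work surface at z = 0. Lengths are in m, angles in degrees, forces in N, time in s.
With the tool pointing down it reaches from about 0.425 to 0.95 m from the base axis. Payload 3.5 kg.
Tool frame: the origin (TCP) lies midway between the tips of the shut fingers; the grasp point (between the pads) lies 19 mm behind it; z points along the fingers, y is the direction in which the jaws open and shut (so a half turn about z gives the same grasp; the last joint's range is limited). The gripper opens to 85 mm and grips with 20 to 120 N. Pads are 22 mm wide; open, the fingers measure 114 mm over their backs; the gripper's body (76 mm by 85 mm) begins 54 mm behind the grasp point. The pads swing forward as they close: fully open they stand 13 mm farther back than shut.
Start: joints at [65.031, 16.404, 90.338, -0, 73.258, -8.594], TCP at [0.19, 0.648, 0.231] pointing down, gripper open.
Joint ranges: [-158.93, 158.93], [-51.34, 127.21], [12.03, 142.37], [-87.48, 267.48], [13.55, 161.25], [-162.69, 162.69]. Speed limits (degrees/s): [159.86, 159.86, 180, 180, 180, 180].

## Interface

Orientations are given as a 3x3 rotation matrix whose columns are the frame's x, y, z axes.
In Python, from station import status, eyes, ticket gives the robot as it stands. The module is installed in compiled form; this text tells all that it offers.
- The arm moves only by the tool play_rows, never from a script. Its argument "targets" is a list of rows, each an object with "linear": the shift along the tool's x, y, z in mm, a list of three; "delta_rot": the turn, a rotation vector about the tool's x, y, z in degrees, a list of three; "gripper": the opening, from -1 (shut) to 1 (fully open). In form: [{"linear": [dx, dy, dz], "delta_rot": [wx, wy, wz], "gripper": gripper}, ...]. A call has 1 to 5 rows; each row shifts and turns the pose as measured when the row begins, along the tool's axes as they then stand; what a row does not reach is not made up. A row lasts 1/10 s, in which the tool goes at most 50 mm and 8.59 degrees, less where a joint would pass 70% of its speed; a pose out of reach is approached as far as the arm can. A call is refused whole if a number of a shift passes 50 or a number of a turn 8.59, either way. A call with a gripper value outside its range is refused whole. The fingers move at their own pace and stop on an object; "squeeze" is the grip in N (left out, the last holds). Time passes only in rows, so rows that do not move let the fingers close. It gives the time, the measured TCP pose, the force and the opening at its end, in the units of the state.
- status.observe(): the state, without advancing time (a new reading comes with each control period).
- eyes.camera(name): name is "side" or "top" or "wrist"; returns the picture (420x560x3 uint8, red, green, blue); there is no depth.
- eyes.calibration(name): a dict with "mtx" (3x3 intrinsics, pixels), "extrinsics" (4x4, takes a point from camera to world coordinates). Camera axes: x right, y down, z forward; pixel columns grow to the right and rows downward; lengths in m; the calibration is good to about 2 mm. A picture is of the moment at which its call begins: read the wrist's pose just before it. calibration takes no time and is no camera call; for the wrist camera it gives the pose at the moment of the call.
- ticket.finish_job(): hands the job in, once; it reports no verdict.
The state is a dict: "time_s": time; "joints": joint angles; "qvel": joint speeds; "joint_efforts": joint torques, N m; "tool_pos": TCP position; "ee_rot": TCP orientation; "contact_force": force on the tool from outside, world axes, zero at the start; "ft_torque": the same for the moment, N m; "gripper_width": opening from 0.0 (shut) to 1.0 (fully open).
Only numpy, scipy, OpenCV 4.12 (cv2) and the standard library are available. Lean on these libraries where they do the work, as an engineer would, in place of code of your own. Each camera call takes 0.05 s, during which the arm holds its last target. There are 200 camera calls.

## Working session

There is one attempt and no reset: what is moved stays moved. The work goes in short steps, Python scripts to look and compute and a tool call to move; the robot and the scene stay as the last step left them, time stands still between calls to the robot, and variables do not carry over. Pictures are saved under pics/ and viewed, about 8 in all and at most 12, crops included, and the job is handed in when it is done.

Besides the shell and the picture viewer there is one more tool, called as name([rows], argument=value, ...), one row to a line, values as JSON. play_rows: Moves the arm, as the interface text tells. Its arguments: {"type":"object","properties":{"targets":{"type":"array","items":{"type":"object","properties":{"linear":{"type":"array","items":{"type":"number"}},"delta_rot":{"type":"array","items":{"type":"number"}},"gripper":{"type":"number"}}}},"squeeze":{"type":"number"}},"required":["targets"]}

```bash
mkdir -p pics; cat > h.py <<'E'
import numpy as np, cv2
from station import status, eyes, ticket
def cal(n):
    c=eyes.calibration(n); return np.array(c["mtx"]),np.array(c["extrinsics"])
def ray(K,E,u,v):
    d=E[:3,:3]@np.linalg.inv(K)@np.array([u,v,1.]); return E[:3,3],d/np.linalg.norm(d)
def onz(K,E,u,v,z):
    o,d=ray(K,E,u,v); return o+d*(z-o[2])/d[2]
def proj(K,E,P):
    p=np.linalg.inv(E)@np.append(P,1); q=K@p[:3]; return q[:2]/q[2]
def shot(n,f):
    K,E=cal(n); im=eyes.camera(n)[:,:,::-1].copy(); cv2.imwrite(f"pics/{f}.png",im); return im,K,E
E
python3 - <<'E'
from h import *
s=status.observe();print(s)
for n in("top","side","wrist"):
    im,K,E=shot(n,n+"0");print(n,K.round(1).tolist(),E.round(3).tolist())
E
```

```text
{'time_s': 0.0, 'joints': array([ 6.50318423e+01,  1.64533434e+01,  9.04236143e+01,  1.21618532e-03,
        7.32581856e+01, -8.59387913e+00]), 'qvel': array([ 0.02923619, -0.01428629,  0.08419961, -0.11444163,  0.09707594,
        0.02286454]), 'joint_efforts': array([-1.22470596e-03, -4.06000757e+01, -2.92616916e+01, -2.76172250e-04,
        5.69084994e-03, -9.14871805e-07]), 'tool_pos': array([0.18996884, 0.64702798, 0.22994069]), 'ee_rot': array([[-9.59438708e-01,  2.81915478e-01, -1.01406570e-03],
       [ 2.81917055e-01,  9.59436417e-01, -2.12967557e-03],
       [ 3.72543051e-04, -2.32917560e-03, -9.99997218e-01]]), 'contact_force': array([ 0.06276983,  0.67069798, -0.7822454 ]), 'ft_torque': array([-0.00563999, -0.03121294, -0.00451293]), 'gripper_width': 1.0017391030645104}
top [[434.7, 0.0, 280.2], [0.0, 434.7, 212.8], [0.0, 0.0, 1.0]] [[0.024, -0.995, 0.096, 0.485], [-1.0, -0.025, -0.01, 0.01], [0.012, -0.096, -0.995, 1.198], [0.0, 0.0, 0.0, 1.0]]
side [[528.0, 0.0, 270.7], [0.0, 528.0, 205.3], [0.0, 0.0, 1.0]] [[0.748, -0.481, 0.458, 0.119], [-0.664, -0.537, 0.52, -0.563], [-0.004, -0.693, -0.721, 0.891], [0.0, 0.0, 0.0, 1.0]]
wrist [[311.9, 0.0, 279.5], [0.0, 311.9, 208.6], [0.0, 0.0, 1.0]] [[0.282, 0.915, 0.289, 0.115], [0.959, -0.269, -0.087, 0.669], [-0.002, 0.302, -0.953, 0.373], [0.0, 0.0, 0.0, 1.0]]
```

View pics/top0.png

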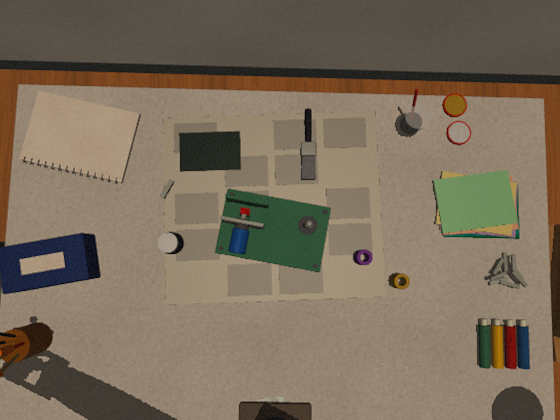

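View pics/side0.png

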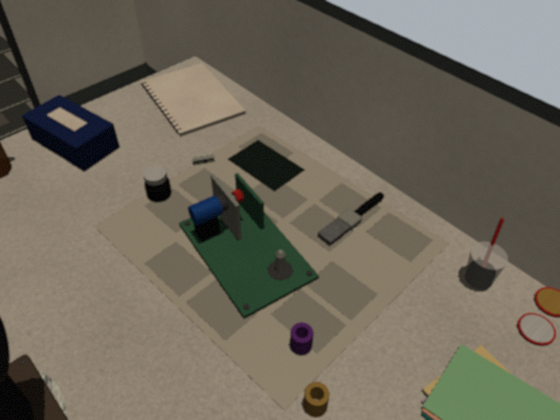

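The top view shows the brass sleeve at about (401,281) and its purple look-alike at (364,257). The other confusable items are the orange lid at (455,105) and the red/white ring at (459,132). The post is at (308,226) and the red head at (244,212). In the side view, brass is at (316,398), purple at (302,338), and the post top at (281,254).

```bash
python3 - <<'E'
from h import *
out=[]
def comps(m,lo=20):
    n,l,st,c=cv2.connectedComponentsWithStats(m.astype('uint8')*1)
    return [(c[i].round(1),st[i].tolist(),l==i) for i in range(1,n) if st[i,4]>=lo]
R={}
for n in("top","side"):
    im=cv2.imread(f"pics/{n}0.png");K,E=cal(n);hsv=cv2.cvtColor(im,cv2.COLOR_BGR2HSV);H,S,V=cv2.split(hsv)
    m={"brass":(H>12)&(H<30)&(S>130)&(V>45),"purple":(H>130)&(H<160)&(S>110),"red":((H<6)|(H>174))&(S>150)&(V>60),"green":(H>60)&(H<90)&(S>90),"blue":(H>105)&(H<125)&(S>150)}
    for k,v in m.items():
        for c,st,mm in comps(v, 1500 if k=="green" else 15):
            print(n,k,c,st)
            if k=="green":
                ct=max(cv2.findContours(mm.astype('uint8'),0,2)[0],key=cv2.contourArea)
                hull=cv2.convexHull(ct)
                ap=cv2.approxPolyDP(hull,4,True)[:,0]
                print([(p.tolist(),onz(K,E,*p,.012)[:2].round(3).tolist()) for p in ap])
T=cv2.imread("pics/top0.png");S_=cv2.imread("pics/side0.png")
a=cv2.resize(T[175:300,200:420],None,fx=3.6,fy=3.6,interpolation=cv2.INTER_CUBIC)
cv2.imwrite("pics/c1.png",cv2.convertScaleAbs(a,alpha=1.8))
a=cv2.resize(S_[165:420,170:350],None,fx=2.3,fy=2.3,interpolation=cv2.INTER_CUBIC)
cv2.imwrite("pics/c2.png",cv2.convertScaleAbs(a,alpha=1.8))
E
```

```text
top brass [302.  118.8] [0, 69, 560, 255, 7125]
top brass [341.4  89.9] [340, 86, 5, 7, 16]
top brass [454.8 104.5] [445, 95, 21, 20, 339]
top brass [  2.2 122.2] [0, 120, 6, 5, 16]
top brass [448.9 174.6] [442, 172, 19, 6, 66]
top brass [513.1 188.2] [510, 181, 6, 19, 56]
top brass [437.8 219.2] [436, 214, 5, 10, 24]
top brass [497.5 229.4] [472, 224, 41, 11, 232]
top brass [399.6 280.7] [390, 274, 20, 15, 204]
top brass [497.2 346.5] [491, 325, 13, 44, 509]
top brass [ 15.4 345.5] [0, 328, 30, 38, 594]
top brass [556.3 356.5] [552, 329, 8, 63, 280]
top brass [ 38.6 341.1] [31, 334, 16, 16, 54]
top brass [557.1 405.2] [555, 391, 5, 29, 79]
top purple [362.8 256.9] [354, 250, 18, 15, 167]
top red [414.9  96.6] [413, 89, 5, 17, 32]
top red [447.8 110.6] [443, 100, 17, 17, 36]
top red [457.1 133.3] [447, 121, 24, 24, 85]
top red [244.5 210.9] [240, 208, 10, 8, 55]
top red [510.7 347.1] [505, 326, 12, 43, 423]
top green [276.1 230.8] [216, 189, 114, 83, 5279]
[([329, 208], [0.616, -0.136]), ([318, 271], [0.444, -0.108]), ([216, 252], [0.488, 0.17]), ([228, 189], [0.662, 0.143])]
top blu
[... 555 characters left out ...]
 14, 15, 65]
top blue [ 47.4 282.7] [44, 278, 8, 9, 26]
top blue [ 38.8 284.1] [35, 281, 8, 7, 21]
side brass [549.5 300. ] [537, 289, 23, 25, 450]
side brass [316.3 398. ] [305, 382, 24, 34, 567]
side purple [301.1 338.1] [291, 323, 21, 31, 529]
side red [238.2 194.3] [233, 189, 11, 12, 86]
side red [497.2 230.4] [491, 218, 13, 27, 86]
side red [543.7 306.6] [535, 289, 25, 28, 69]
side red [531.8 335.9] [518, 316, 37, 29, 101]
side green [249.8 257.7] [181, 175, 136, 142, 6664]
[([237, 175], [0.683, 0.203]), ([316, 275], [0.614, -0.138]), ([245, 316], [0.444, -0.116]), ([181, 225], [0.487, 0.16])]
side blue [ 71.9 132.5] [24, 97, 94, 72, 2805]
side blue [205.5 210.2] [190, 196, 32, 30, 589]
```

View pics/c1.png

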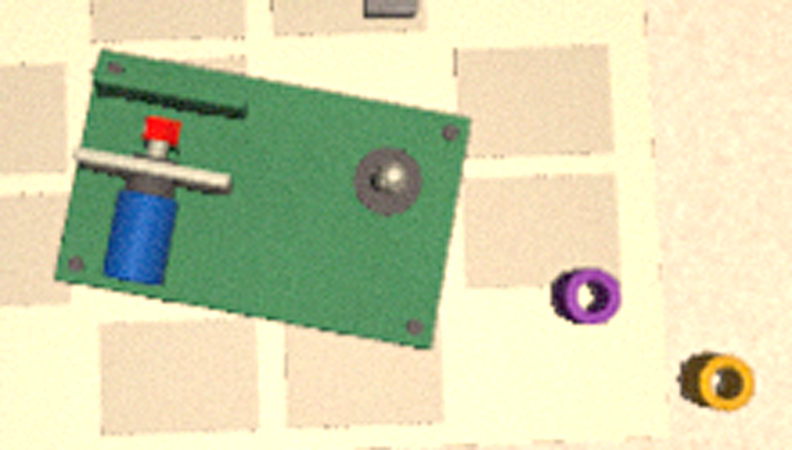

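Brass at top (401,281) is confirmed by colour and the description. Next I'll fit the press frame and triangulate.

```bash
cat >> h.py <<'E'
def tri(rs):
    A=np.zeros((3,3));b=np.zeros(3)
    for o,d in rs:
        M=np.eye(3)-np.outer(d,d);A+=M;b+=M@o
    p=np.linalg.solve(A,b);return p,[np.linalg.norm((np.eye(3)-np.outer(d,d))@(p-o)) for o,d in rs]
E
python3 - <<'E'
from h import *
Kt,Et=cal("top");Ks,Es=cal("side")
M=np.array([[60,-155],[-120,-155],[-120,135],[60,135]])/1e3
def fit(M,W):
    a=M-M.mean(0);b=W-W.mean(0);th=np.arctan2((a[:,0]*b[:,1]-a[:,1]*b[:,0]).sum(),(a*b).sum())
    R=np.array([[np.cos(th),-np.sin(th)],[np.sin(th),np.cos(th)]]);t=W.mean(0)-R@M.mean(0)
    print("yaw",np.degrees(th).round(2),"org",t.round(4),"res",(W-(M@R.T+t)).round(4).tolist());return R,t
Wt=np.array([onz(Kt,Et,u,v,.012)[:2] for u,v in[(329,208),(318,271),(216,252),(228,189)]])
Ws=np.array([onz(Ks,Es,u,v,.012)[:2] for u,v in[(316,275),(245,316),(181,225)]])
R,t=fit(M,Wt);fit(M[:3],Ws)
R2,t2=fit(np.vstack([M,M[:3]]),np.vstack([Wt,Ws]))
for n,p in(("post",(0,-.1)),("bolt",(0,.07))):
    print(n,(R2@p+t2).round(4))
# brass: top rim ellipses
for n,K,E in(("top",Kt,Et),("side",Ks,Es)):
    im=cv2.imread(f"pics/{n}0.png");H,S,V=cv2.split(cv2.cvtColor(im,cv2.COLOR_BGR2HSV))
    m=((H>12)&(H<30)&(S>130)&(V>45)).astype('uint8');l=cv2.connectedComponents(m)[1]
    i=l[398,308] if n=="side" else l[281,408]
    mm=(l==i).astype('uint8');ct=max(cv2.findContours(mm,0,1)[0],key=cv2.contourArea)
    (c,r)=cv2.minEnclosingCircle(ct);print(n,i,c,r,cv2.boundingRect(ct))
print("top sleeve rim (402.5,281.5)@.05",onz(Kt,Et,401.5,281,.05).round(4))
print("tri bolt",tri([ray(Kt,Et,245,211.5),ray(Ks,Es,238,194)]))
print("tri post top", tri([ray(Kt,Et,200+392/3.6,175+177/3.6),ray(Ks,Es,280.5,253)]))
E
```

```text
yaw -9.13 org [0.5836 0.0224] res [[-0.0022, 0.0044], [0.003, 0.0035], [0.0018, -0.005], [-0.0026, -0.0029]]
yaw -8.58 org [0.5832 0.0171] res [[-0.005, 0.0068], [0.0026, 0.0021], [0.0024, -0.009]]
yaw -8.8 org [0.5835 0.0201] res [[-0.0031, 0.0065], [0.0024, 0.0066], [0.0027, -0.0022], [-0.0018, -0.0011], [-0.0046, 0.0039], [0.0028, -0.0014], [0.0016, -0.0124]]
post [ 0.5682 -0.0787]
bolt [0.5942 0.0893]
top 45 (399.3702392578125, 280.7671813964844) 9.632675170898438 (390, 274, 20, 15)
side 7 (315.0, 398.6212158203125) 16.651369094848633 (305, 382, 24, 34)
top sleeve rim (402.5,281.5)@.05 [ 0.4239 -0.324   0.05  ]
tri bolt (array([0.59469786, 0.08772974, 0.09102319]), [np.float64(0.0022024303952641543), np.float64(0.0022024303952644596)])
tri post top (array([ 0.56773813, -0.07812455,  0.06613505]), [np.float64(0.0018786701435180892), np.float64(0.0018786701435181924)])
```

View pics/c2.png

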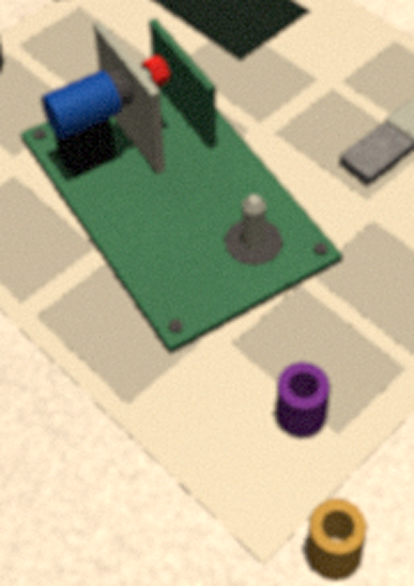

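Both views agree to within about 5 mm: post at (0.568, -0.078), bolt at (0.594, 0.088), sleeve at (0.424, -0.324), r 0.53. I'll start moving, arcing around the base.

play_rows([
  {"linear": [-38,-24,0],"delta_rot": [0,0,-7.6],"gripper": 1},
  {"linear": [-38,-24,0],"delta_rot": [0,0,0],"gripper": 1},
  {"linear": [-38,-24,0],"delta_rot": [0,0,0],"gripper": 1},
  {"linear": [-38,-24,0],"delta_rot": [0,0,0],"gripper": 1},
  {"linear": [-38,-24,0],"delta_rot": [0,0,0],"gripper": 1},
])

```text
time_s: 0.65
tool_pos: [0.3555, 0.4944, 0.2273]
ee_rot: [[-0.991, 0.136, -0.004], [0.136, 0.991, -0.003], [0.003, -0.004, -1.0]]
contact_force: [-0.2, -0.0, 0.4]
gripper_width: 0.997
```

play_rows([
  {"linear": [-38,-24,0],"delta_rot": [0,0,0],"gripper": 1},
  {"linear": [-38,-24,0],"delta_rot": [0,0,0],"gripper": 1},
  {"linear": [-38,-24,0],"delta_rot": [0,0,0],"gripper": 1},
  {"linear": [-20,-40,0],"delta_rot": [0,0,0],"gripper": 1},
  {"linear": [-10,-45,0],"delta_rot": [0,0,0],"gripper": 1},
])

```text
time_s: 1.15
tool_pos: [0.4834, 0.3117, 0.2257]
ee_rot: [[-0.991, 0.136, -0.004], [0.136, 0.991, -0.004], [0.004, -0.005, -1.0]]
contact_force: [-0.2, -0.2, 0.9]
gripper_width: 0.998
```

play_rows([
  {"linear": [-17,-46,-1],"delta_rot": [0,0,0],"gripper": 1},
  {"linear": [-17,-46,-1],"delta_rot": [0,0,0],"gripper": 1},
  {"linear": [-17,-46,-1],"delta_rot": [0,0,0],"gripper": 1},
  {"linear": [-17,-46,-1],"delta_rot": [0,0,0],"gripper": 1},
  {"linear": [-17,-46,-1],"delta_rot": [0,0,0],"gripper": 1},
])

```text
time_s: 1.65
tool_pos: [0.5346, 0.0672, 0.2298]
ee_rot: [[-0.991, 0.135, -0.006], [0.135, 0.991, -0.004], [0.005, -0.005, -1.0]]
contact_force: [0.8, 0.7, -0.2]
gripper_width: 1.002
```

play_rows([
  {"linear": [-6,-48,-1],"delta_rot": [0,0,0],"gripper": 1},
  {"linear": [2,-48,-1],"delta_rot": [0,0,0],"gripper": 1},
  {"linear": [8,-48,-1],"delta_rot": [0,0,0],"gripper": 1},
  {"linear": [8,-48,-1],"delta_rot": [0,0,0],"gripper": 1},
  {"linear": [8,-48,0],"delta_rot": [0,0,0],"gripper": 1},
])

```text
time_s: 2.15
tool_pos: [0.4812, -0.1753, 0.2345]
ee_rot: [[-0.991, 0.135, -0.005], [0.135, 0.991, -0.005], [0.005, -0.005, -1.0]]
contact_force: [0.9, 0.5, -0.1]
gripper_width: 0.999
```

play_rows([
  {"linear": [11,-45,4],"delta_rot": [0,0,0],"gripper": 1},
  {"linear": [11,-45,4],"delta_rot": [0,0,0],"gripper": 1},
  {"linear": [11,-45,4],"delta_rot": [0,0,0],"gripper": 1},
  {"linear": [3,-20,2],"delta_rot": [0.3,-0.3,-1],"gripper": 1},
  {"linear": [0,0,0],"delta_rot": [0,0,0],"gripper": 1},
])

```text
time_s: 2.65
tool_pos: [0.4182, -0.3346, 0.2205]
ee_rot: [[-0.992, 0.125, -0.001], [0.125, 0.992, -0.012], [-0.001, -0.012, -1.0]]
contact_force: [0.1, -0.1, -0.2]
gripper_width: 1.002
```

```bash
python3 - <<'E'
from h import *
s=status.observe();print(s["tool_pos"].round(4),s["ee_rot"].round(4).tolist(),s["qvel"].round(1),s["joints"].round(1))
im,K,E=shot("wrist","w1")
for n,p in(("sleeve top",(.424,-.324,.05)),("tcp",s["tool_pos"])):print(n,proj(K,E,np.array(p)))
cv2.imwrite("pics/w1b.png",cv2.convertScaleAbs(im,alpha=1.6))
E
```

```text
[ 0.4182 -0.3346  0.2205] [[-0.9921, 0.1254, -0.0005], [0.1254, 0.992, -0.0116], [-0.0009, -0.0115, -0.9999]] [-0.5 -0.1  0.7  0.8  0.6  0.4] [ -49.3   -0.9  110.8   -0.5   69.7 -131.9]
sleeve top [292.56674663 193.04669706]
tcp [280.34042396 269.55961061]
```

View pics/w1b.png

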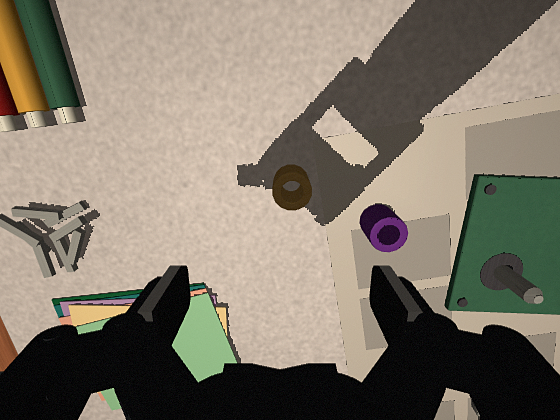

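The wrist view shows brass with its rim centred near (291,185), purple at (384,230), and the post tip at (535,296). I'll measure the rim and post tip precisely.

```bash
cat > m.py <<'E'
from h import *
def brass(im,K,E,z=.05,box=None):
    H,S,V=cv2.split(cv2.cvtColor(im,cv2.COLOR_BGR2HSV))
    m=((H>8)&(H<32)&(S>120)&(V>20)).astype('uint8')
    m=cv2.morphologyEx(m,cv2.MORPH_OPEN,np.ones((3,3)))
    cs,h=cv2.findContours(m,cv2.RETR_CCOMP,1)
    for c,hh in zip(cs,h[0]):
        a=cv2.contourArea(c)
        if a>60 and len(c)>8:
            e=cv2.fitEllipse(c);print("hole" if hh[3]>=0 else "outer",a,np.round(e[0],1),np.round(e[1],1),onz(K,E,*e[0],z).round(4))
E
python3 - <<'E'
from m import *
im=cv2.imread("pics/w1.png");K,E=cal("wrist");print(E[:3,3].round(3))
brass(im,K,E)
s=np.linalg.norm(onz(K,E,270,186,.05)-onz(K,E,312,186,.05));print("42px=",s)
print("post tip",onz(K,E,536,297,.072).round(4), "pred post",proj(K,E,np.array([.568,-.078,.072])))
a=cv2.resize(im[150:225,245:335],None,fx=6,fy=6,interpolation=cv2.INTER_CUBIC);b=cv2.resize(im[235:325,470:560],None,fx=5,fy=5,interpolation=cv2.INTER_CUBIC)
cv2.imwrite("pics/c3.png",cv2.convertScaleAbs(a,alpha=3))
E
```

```text
[ 0.341 -0.323  0.364]
outer 480.0 [  6.2 350.2] [15.9 54.2] [ 0.582  -0.7004  0.05  ]
outer 1356.0 [291.3 187.4] [38.3 45.2] [ 0.4182 -0.3234  0.05  ]
hole 152.5 [291.1 185.4] [11.1 17.7] [ 0.4161 -0.3235  0.05  ]
outer 3021.0 [20.2 67. ] [ 33.1 132.8] [ 0.2729 -0.5606  0.05  ]
42px= 0.04332431833104255
post tip [ 0.5644 -0.0777  0.072 ] pred post [535.28270574 299.90899672]
```

View pics/c3.png

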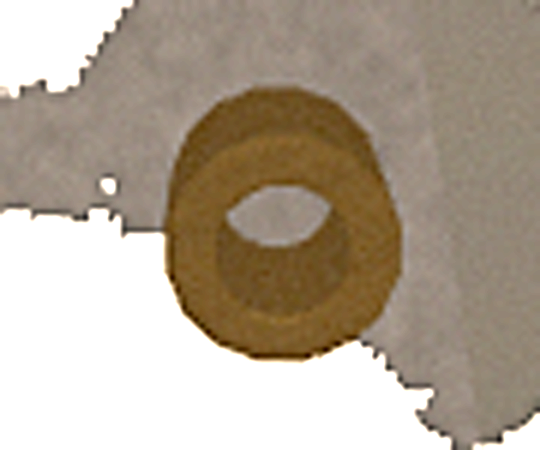

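Picture 6 (a crop): rim circle centre is at crop (284,246), which is pixel (292.3,191.0), with a diameter of 39.7 px (about 41 mm).

```bash
python3 - <<'E'
from h import *
K,E=cal("wrist");s=status.observe();p=onz(K,E,292.3,191,.05)
R=s["ee_rot"];g=s["tool_pos"]-R[:,2]*.019
print(p.round(4)); d=p.copy();d[2]=.037
print("grasp shift mm",((R.T@(d-g))*1000).round(1),"rot to align -8.8: yaw now",np.degrees(np.arctan2(-R[0,1],R[1,1])))
E
```

```text
[ 0.4222 -0.3229  0.05  ]
grasp shift mm [ -2.   13.1 202.4] rot to align -8.8: yaw now -7.162494364044758
```

play_rows([
  {"linear": [-2,13,30],"delta_rot": [-0.6,0,1.6],"gripper": 1},
  {"linear": [0,0,40],"delta_rot": [0,0,0],"gripper": 1},
  {"linear": [0,0,40],"delta_rot": [0,0,0],"gripper": 1},
  {"linear": [0,0,10],"delta_rot": [0,0,0],"gripper": 1},
  {"linear": [0,0,0],"delta_rot": [0,0,0],"gripper": 1},
])

```text
time_s: 3.2
tool_pos: [0.4263, -0.3172, 0.1003]
ee_rot: [[-0.989, 0.15, 0.006], [0.15, 0.989, -0.002], [-0.006, -0.002, -1.0]]
contact_force: [0.2, 0.0, -1.1]
gripper_width: 0.999
```

```bash
python3 - <<'E'
from m import *
s=status.observe();R=s["ee_rot"];print(s["tool_pos"].round(4),R.round(4).tolist())
im,K,E=shot("wrist","w2");brass(im,K,E)
p=np.array([.4222,-.3229,.037]);g=s["tool_pos"]-R[:,2]*.019
print(((R.T@(p-g))*1000).round(1), proj(K,E,np.array([.4222,-.3229,.05])))
cv2.imwrite("pics/w2b.png",cv2.convertScaleAbs(im,alpha=1.6))
E
```

```text
[ 0.4263 -0.3172  0.1003] [[-0.9887, 0.15, 0.0056], [0.15, 0.9887, -0.0025], [-0.0059, -0.0016, -1.0]]
outer 3442.0 [268.9 219.8] [59.8 73.7] [ 0.4164 -0.3232  0.05  ]
hole 151.0 [269.4 215.5] [ 9.2 21.3] [ 0.4135 -0.3224  0.05  ]
[ 3.5 -6.1 82.3] [270.84115498 227.83994802]
```

View pics/w2b.png

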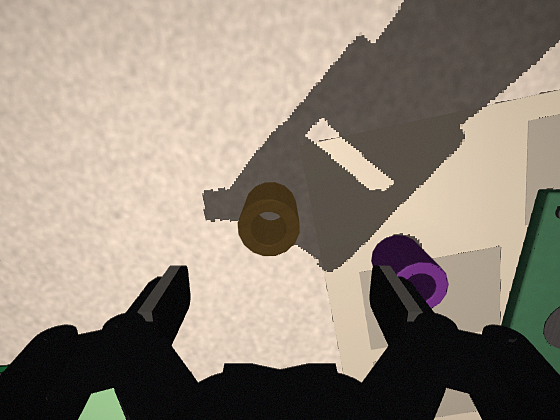

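Picture 7: rim centre at (269,226.5) against a prediction of (271,228), about 1.5 mm off. Purple is clear of the right finger. Descending with that correction.

play_rows([
  {"linear": [4,-7,10],"delta_rot": [0,0.3,0],"gripper": 1},
  {"linear": [0,0,0],"delta_rot": [0,0,0],"gripper": 1},
  {"linear": [0,0,30],"delta_rot": [0,0,0],"gripper": 1},
  {"linear": [0,0,0],"delta_rot": [0,0,0],"gripper": 1},
])

```text
time_s: 3.65
tool_pos: [0.4251, -0.3279, 0.0671]
ee_rot: [[-0.989, 0.149, 0.009], [0.149, 0.989, -0.012], [-0.011, -0.01, -1.0]]
contact_force: [0.5, 1.3, -0.9]
gripper_width: 1.003
```

```bash
cat > g.py <<'E'
from h import *
import sys
p=np.array([float(a) for a in sys.argv[1:4]])
s=status.observe();R=s["ee_rot"];g=s["tool_pos"]-R[:,2]*.019
print("grasp",g.round(4),"shift",((R.T@(p-g))*1000).round(1),"z",R[:,2].round(4),"yaw",np.degrees(np.arctan2(-R[0,1],R[1,1])).round(2),"F",s["contact_force"].round(1),"w",s["gripper_width"].round(3),"t",s["time_s"])
D=np.array([[-np.cos(a),-np.sin(a),0] for a in [np.radians(-8.8)]][0]);yv=np.array([-np.sin(np.radians(-8.8)),np.cos(np.radians(-8.8)),0])
T=np.column_stack([D,yv,[0,0,-1]]);print("rot",np.degrees(cv2.Rodrigues(R.T@T)[0].ravel()).round(2))
E
python3 g.py .4215 -.324 .037
```

```text
Traceback (most recent call last):
  File "g.py", line 5, in <module>
    print("grasp",g.round(4),"shift",((R.T@(p-g))*1000).round(1),"z",R[:,2].round(4),"yaw",np.degrees(np.arctan2(-R[0,1],R[1,1])).round(2),"F",s["contact_force"].round(1),"w",s["gripper_width"].round(3),"t",s["time_s"])
                                                                                                                                                                               ^^^^^^^^^^^^^^^^^^^^^^^^
AttributeError: 'float' object has no attribute 'round'
```

```bash
sed -i 's/s\["gripper_width"\].round(3)/round(s["gripper_width"],3)/' g.py; python3 g.py .4215 -.324 .037;python3 g.py .4215 -.324 .037
```

```text
grasp [ 0.4249 -0.3277  0.0861] shift [ 4.4  3.6 49. ] z [ 0.0092 -0.0118 -0.9999] yaw -8.58 F [ 0.5  1.3 -0.9] w 1.003 t 3.65
rot [-0.59  0.62  0.22]
grasp [ 0.4249 -0.3277  0.0861] shift [ 4.4  3.6 49. ] z [ 0.0092 -0.0118 -0.9999] yaw -8.58 F [ 0.5  1.3 -0.9] w 1.003 t 3.65
rot [-0.59  0.62  0.22]
```

play_rows([
  {"linear": [4,3,10],"delta_rot": [-0.6,0.6,0.2],"gripper": 1},
  {"linear": [0,0,0],"delta_rot": [0,0,0],"gripper": 1},
  {"linear": [0,0,0],"delta_rot": [0,0,0],"gripper": 1},
])

```text
time_s: 3.95
tool_pos: [0.4234, -0.3268, 0.0607]
ee_rot: [[-0.988, 0.154, 0.004], [0.154, 0.988, -0.004], [-0.005, -0.003, -1.0]]
contact_force: [0.2, -0.7, 0.2]
gripper_width: 0.999
```

```bash
python3 g.py .4215 -.324 .037
```

```text
grasp [ 0.4233 -0.3268  0.0797] shift [ 2.4  2.6 42.7] z [ 0.0044 -0.0041 -1.    ] yaw -8.83 F [ 0.2 -0.7  0.2] w 0.999 t 3.95
rot [-0.19  0.28 -0.03]
```

play_rows([
  {"linear": [3,3,20],"delta_rot": [-0.2,0.3,0],"gripper": 1},
  {"linear": [1,1,15],"delta_rot": [0,0,0],"gripper": 1},
  {"linear": [0,0,10],"delta_rot": [0,0,0],"gripper": 1},
  {"linear": [0,0,0],"delta_rot": [0,0,0],"gripper": 1},
])

```text
time_s: 4.35
tool_pos: [0.4225, -0.325, 0.0189]
ee_rot: [[-0.988, 0.154, 0.005], [0.153, 0.988, -0.006], [-0.006, -0.005, -1.0]]
contact_force: [0.2, 0.2, -0.1]
gripper_width: 1.0
```

```bash
python3 g.py .4215 -.324 .037
```

```text
grasp [ 0.4224 -0.3249  0.0379] shift [1.1 0.7 0.9] z [ 0.0052 -0.006  -1.    ] yaw -8.83 F [ 0.2  0.2 -0.1] w 1.0 t 4.35
rot [-0.29  0.35 -0.03]
```

play_rows([
  {"linear": [1.5,1,0],"delta_rot": [-0.4,0.5,0],"gripper": 1},
  {"linear": [0,0,0],"delta_rot": [0,0,0],"gripper": -1},
  {"linear": [0,0,0],"delta_rot": [0,0,0],"gripper": -1},
  {"linear": [0,0,0],"delta_rot": [0,0,0],"gripper": -1},
  {"linear": [0,0,0],"delta_rot": [0,0,0],"gripper": -1},
], squeeze=60)

```text
time_s: 4.85
tool_pos: [0.4229, -0.3255, 0.022]
ee_rot: [[-0.988, 0.154, 0.001], [0.154, 0.988, -0.001], [-0.001, -0.001, -1.0]]
contact_force: [0.4, 0.1, -0.4]
gripper_width: 0.478
```

play_rows([
  {"linear": [0,0,0],"delta_rot": [0,0,0],"gripper": -1},
  {"linear": [0,0,0],"delta_rot": [0,0,0],"gripper": -1},
  {"linear": [0,0,0],"delta_rot": [0,0,0],"gripper": -1},
])

```text
time_s: 5.15
tool_pos: [0.4229, -0.3255, 0.022]
ee_rot: [[-0.988, 0.154, 0.001], [0.154, 0.988, -0.001], [-0.001, -0.001, -1.0]]
contact_force: [0.6, -0.0, 0.2]
gripper_width: 0.474
```

```bash
python3 g.py .4215 -.324 .037
```

```text
grasp [ 0.4229 -0.3254  0.041 ] shift [1.6 1.2 4. ] z [ 9.0e-04 -1.1e-03 -1.0e+00] yaw -8.83 F [ 0.6 -0.   0.2] w 0.474 t 5.15
rot [-0.06  0.06 -0.03]
```

Grasped at width 0.474, which is about 42 mm. Now lifting.

play_rows([
  {"linear": [0,0,-20],"delta_rot": [0,0,0],"gripper": -1},
  {"linear": [0,0,-30],"delta_rot": [0,0,0],"gripper": -1},
  {"linear": [0,0,-35],"delta_rot": [0,0,0],"gripper": -1},
  {"linear": [0,0,-35],"delta_rot": [0,0,0],"gripper": -1},
  {"linear": [0,0,-10],"delta_rot": [0,0,0],"gripper": -1},
])

```text
time_s: 5.65
tool_pos: [0.4184, -0.3209, 0.1478]
ee_rot: [[-0.988, 0.154, -0.012], [0.153, 0.988, 0.012], [0.014, 0.01, -1.0]]
contact_force: [1.3, 0.9, -2.8]
gripper_width: 0.481
```

```bash
python3 g.py .568 -.078 .151
python3 - <<'E'
from m import *
s=status.observe();im,K,E=shot("wrist","w3");z=s["tool_pos"][2]+.028
brass(im,K,E,z)
q=onz(K,E,280,225,z);print("rim z",z,"expected px",proj(K,E,np.array([*(s["tool_pos"][:2]),z])))
cv2.imwrite("pics/w3b.png",cv2.convertScaleAbs(im,alpha=2))
E
```

```text
grasp [ 0.4186 -0.3211  0.1668] shift [-110.5  263.    17. ] z [-0.0119  0.0124 -0.9999] yaw -8.83 F [ 1.3  0.9 -2.8] w 0.481 t 5.65
rot [ 0.6  -0.78 -0.03]
outer 8884.0 [279.5 282.1] [ 93.4 122.6] [ 0.4094 -0.3202  0.1758]
rim z 0.17577238702546544 expected px [281.22383564 300.71435431]
```

View pics/w3b.png

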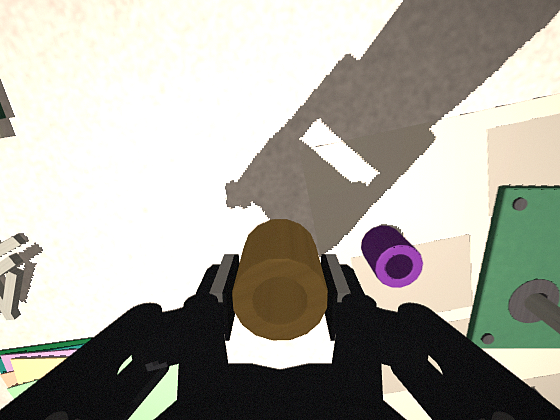

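Picture 8: sleeve is level between the pads with rim centre near (280.5,297.5), i.e. sleeve axis about +1.4 mm in tool x from the TCP. Moving to just beside the post.

play_rows([
  {"linear": [-15,26,0],"delta_rot": [0.6,-0.8,0],"gripper": -1},
  {"linear": [-24,38,0],"delta_rot": [0,0,0],"gripper": -1},
  {"linear": [-24,38,0],"delta_rot": [0,0,0],"gripper": -1},
  {"linear": [-24,38,0],"delta_rot": [0,0,0],"gripper": -1},
  {"linear": [-24,35,0],"delta_rot": [0,0,0],"gripper": -1},
])

```text
time_s: 6.2
tool_pos: [0.5516, -0.1619, 0.136]
ee_rot: [[-0.986, 0.164, -0.013], [0.164, 0.986, 0.006], [0.014, 0.004, -1.0]]
contact_force: [0.3, -1.6, -2.2]
gripper_width: 0.478
```

play_rows([
  {"linear": [-8,10,0],"delta_rot": [0,0,0],"gripper": -1},
  {"linear": [0,0,0],"delta_rot": [0,0,0],"gripper": -1},
])

```text
time_s: 6.4
tool_pos: [0.5612, -0.1477, 0.1301]
ee_rot: [[-0.987, 0.158, -0.02], [0.158, 0.987, 0.01], [0.021, 0.007, -1.0]]
contact_force: [-0.7, -0.3, -3.1]
gripper_width: 0.476
```

```bash
python3 g.py .568 -.078 .151
python3 - <<'E'
from m import *
s=status.observe();im,K,E=shot("wrist","w4")
u,v=proj(K,E,np.array([.568,-.078,.072]));print(u,v, proj(K,E,np.array([.568,-.078,.012])))
a=im[120:330,270:550];cv2.imwrite("pics/w4b.png",cv2.convertScaleAbs(cv2.resize(a,None,fx=2.8,fy=2.8,interpolation=cv2.INTER_CUBIC),alpha=2))
E
```

```text
grasp [ 0.5616 -0.1479  0.1491] shift [ 4.8 70.1 -1.4] z [-0.0202  0.01   -0.9997] yaw -9.09 F [-0.7 -0.3 -3.1] w 0.476 t 6.4
rot [ 0.39 -1.23 -0.29]
380.8284071540069 224.01043066548627 [358.96547386 201.42627329]
```

View pics/w4b.png

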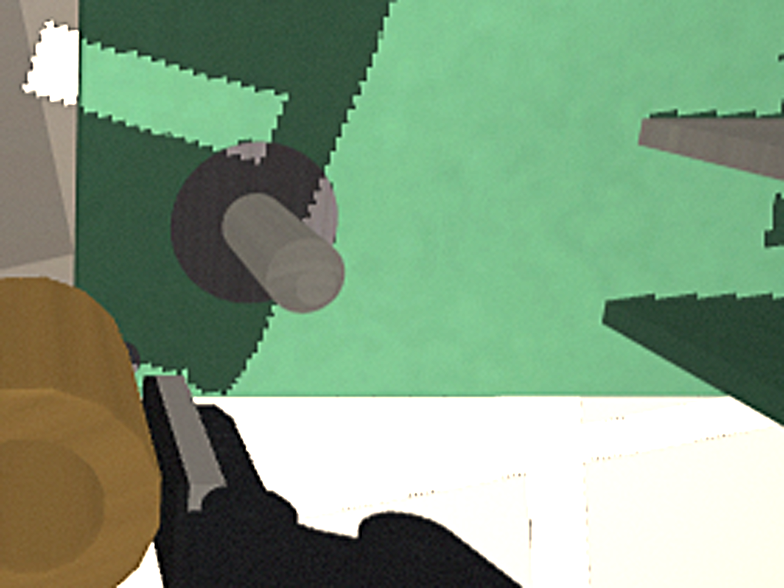

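Picture 9: post tip disc at pixel (382.9,222.1), against a prediction of (380.8,224.0). The foot disc shows the same offset.

```bash
python3 - <<'E'
from h import *
K,E=cal("wrist");s=status.observe()
p=onz(K,E,382.9,222.1,.072);f=onz(K,E,360.7,199.3,.012);print(p.round(4),f.round(4))
R=s["ee_rot"]
# sleeve rim in image now
z=s["tool_pos"][2]+.028
im=cv2.imread("pics/w4.png");H,S,V=cv2.split(cv2.cvtColor(im,cv2.COLOR_BGR2HSV))
m=((H>8)&(H<32)&(S>120)&(V>20)).astype('uint8')
c=max(cv2.findContours(m,0,1)[0],key=cv2.contourArea);print(cv2.boundingRect(c))
print(proj(K,E,s["tool_pos"]-R[:,2]*.028),proj(K,E,s["tool_pos"]-R[:,2]*.028+R[:,0]*.0014))
cv2.imwrite("pics/c5.png",cv2.convertScaleAbs(cv2.resize(im[205:355,215:345],None,fx=4,fy=4),alpha=4))
E
```

```text
[ 0.5658 -0.077   0.072 ] [ 0.5652 -0.0768  0.012 ]
(232, 219, 96, 121)
[280.56682828 301.57628702] [280.56813733 298.74815491]
```

View pics/c5.png

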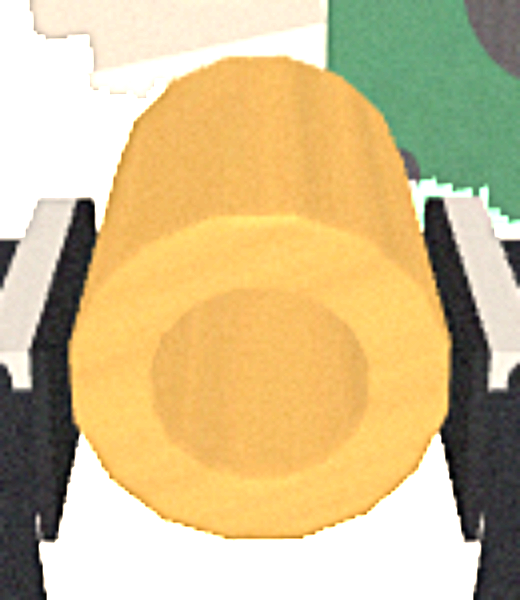

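Picture 10: rim and bore centre at about (280,300), so the sleeve axis is offset about (+0.9, -0.3) mm from the TCP. Target TCP is (0.567, -0.077).

play_rows([
  {"linear": [2,25,-2],"delta_rot": [0.4,-1.2,-0.3],"gripper": -1},
  {"linear": [1,30,-2],"delta_rot": [0,0,0],"gripper": -1},
  {"linear": [0,10,-2],"delta_rot": [0,0,0],"gripper": -1},
  {"linear": [0,0,0],"delta_rot": [0,0,0],"gripper": -1},
])

```text
time_s: 6.85
tool_pos: [0.5624, -0.0869, 0.1308]
ee_rot: [[-0.987, 0.16, -0.011], [0.16, 0.987, 0.0], [0.011, -0.002, -1.0]]
contact_force: [-0.1, 0.2, -3.9]
gripper_width: 0.474
```

```bash
python3 g.py .567 -.077 .121
```

```text
grasp [ 0.5626 -0.0869  0.1498] shift [-3.1 10.5 28.7] z [-1.070e-02  1.000e-04 -9.999e-01] yaw -9.21 F [-0.1  0.2 -3.9] w 0.474 t 6.85
rot [-0.09 -0.61 -0.41]
```

play_rows([
  {"linear": [-4,11,0],"delta_rot": [-0.1,-0.8,-0.5],"gripper": -1},
  {"linear": [0,1,0],"delta_rot": [0,0,0],"gripper": -1},
  {"linear": [0,0,0],"delta_rot": [0,0,0],"gripper": -1},
])

```text
time_s: 7.15
tool_pos: [0.5675, -0.0782, 0.1299]
ee_rot: [[-0.988, 0.154, 0.003], [0.154, 0.988, -0.001], [-0.003, -0.001, -1.0]]
contact_force: [0.2, 0.5, -3.4]
gripper_width: 0.478
```

```bash
python3 g.py .567 -.077 .121
```

```text
grasp [ 0.5675 -0.0782  0.1489] shift [ 0.7  1.2 27.9] z [ 0.003  -0.0015 -1.    ] yaw -8.87 F [ 0.2  0.5 -3.4] w 0.478 t 7.15
rot [-0.06  0.18 -0.07]
```

play_rows([
  {"linear": [0.7,1.4,14],"delta_rot": [0,0.2,0],"gripper": -1},
  {"linear": [0,0,10],"delta_rot": [0,0,0],"gripper": -1},
  {"linear": [0,0,4],"delta_rot": [0,0,0],"gripper": -1},
  {"linear": [0,0,0],"delta_rot": [0,0,0],"gripper": -1},
])

```text
time_s: 7.55
tool_pos: [0.5665, -0.0781, 0.0985]
ee_rot: [[-0.988, 0.156, -0.002], [0.156, 0.988, -0.001], [0.002, -0.001, -1.0]]
contact_force: [-0.1, -0.4, -3.1]
gripper_width: 0.476
```

```bash
python3 g.py .567 -.077 .053
python3 - <<'E'
from h import *
im,K,E=shot("side","s1");P=status.observe()["tool_pos"]
u,v=proj(K,E,np.array([.566,-.077,.07])).astype(int);print(u,v)
cv2.imwrite("pics/s1b.png",cv2.convertScaleAbs(cv2.resize(im[v-50:v+50,u-60:u+60],None,fx=6,fy=6,interpolation=cv2.INTER_CUBIC),alpha=2.2))
E
```

```text
grasp [ 0.5665 -0.0781  0.1175] shift [-0.4  1.3 64.5] z [-0.0021 -0.0011 -1.    ] yaw -8.96 F [-0.1 -0.4 -3.1] w 0.476 t 7.55
rot [-0.08 -0.11 -0.16]
278 252
```

View pics/s1b.png

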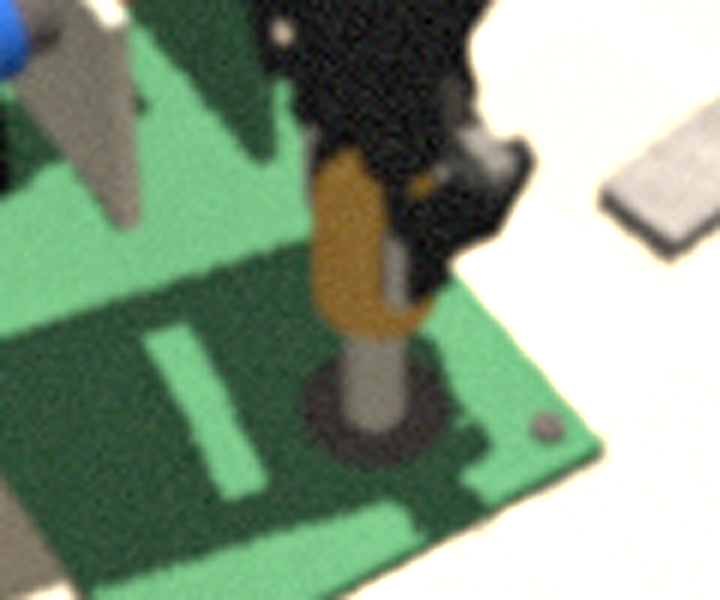

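Picture 11: sleeve axis (crop x about 373) lines up with the post (about 375). Lowering while watching the force.

play_rows([
  {"linear": [-0.3,1,6],"delta_rot": [-0.1,-0.1,-0.1],"gripper": -1},
  {"linear": [0,0,5],"delta_rot": [0,0,0],"gripper": -1},
  {"linear": [0,0,5],"delta_rot": [0,0,0],"gripper": -1},
])

```text
time_s: 7.9
tool_pos: [0.5682, -0.0775, 0.083]
ee_rot: [[-0.988, 0.154, 0.003], [0.154, 0.988, -0.001], [-0.003, -0.0, -1.0]]
contact_force: [-0.2, 0.9, -3.1]
gripper_width: 0.475
```

```bash
python3 g.py .567 -.077 .053
```

```text
grasp [ 0.5682 -0.0775  0.102 ] shift [ 1.4  0.3 49. ] z [ 3.2e-03 -5.0e-04 -1.0e+00] yaw -8.85 F [-0.2  0.9 -3.1] w 0.475 t 7.9
rot [-0.    0.18 -0.05]
```

play_rows([
  {"linear": [0.7,0.2,6],"delta_rot": [0,0.2,0],"gripper": -1},
  {"linear": [0,0,6],"delta_rot": [0,0,0],"gripper": -1},
])

```text
time_s: 8.1
tool_pos: [0.5678, -0.0772, 0.0704]
ee_rot: [[-0.988, 0.154, 0.0], [0.154, 0.988, -0.0], [-0.0, -0.0, -1.0]]
contact_force: [-0.7, -0.2, -2.4]
gripper_width: 0.475
```

play_rows([
  {"linear": [0,0,7],"delta_rot": [0,0,0],"gripper": -1},
  {"linear": [0,0,7],"delta_rot": [0,0,0],"gripper": -1},
])

```text
time_s: 8.3
tool_pos: [0.5679, -0.0772, 0.0553]
ee_rot: [[-0.988, 0.154, 0.0], [0.154, 0.988, -0.0], [-0.0, -0.0, -1.0]]
contact_force: [0.8, 0.3, -3.6]
gripper_width: 0.478
```

```bash
python3 g.py .567 -.077 .053
```

```text
grasp [ 0.5679 -0.0772  0.0743] shift [ 0.9  0.1 21.3] z [ 4.e-04 -3.e-04 -1.e+00] yaw -8.84 F [ 0.8  0.3 -3.6] w 0.478 t 8.3
rot [-0.01  0.03 -0.04]
```

Smooth, no side force. 21 mm remain, so I'll slow down near the seat.

play_rows([
  {"linear": [0.3,0,5],"delta_rot": [0,0,0],"gripper": -1},
  {"linear": [0,0,5],"delta_rot": [0,0,0],"gripper": -1},
  {"linear": [0,0,3],"delta_rot": [0,0,0],"gripper": -1},
  {"linear": [0,0,2],"delta_rot": [0,0,0],"gripper": -1},
])

```text
time_s: 8.7
tool_pos: [0.5668, -0.0769, 0.0375]
ee_rot: [[-0.988, 0.154, -0.002], [0.154, 0.988, 0.0], [0.002, 0.0, -1.0]]
contact_force: [-0.2, -0.1, -4.6]
gripper_width: 0.475
```

play_rows([
  {"linear": [0,0,1.5],"delta_rot": [0,0,0],"gripper": -1},
  {"linear": [0,0,1],"delta_rot": [0,0,0],"gripper": -1},
])

```text
time_s: 8.9
tool_pos: [0.567, -0.077, 0.0349]
ee_rot: [[-0.988, 0.154, -0.002], [0.154, 0.988, 0.0], [0.002, 0.0, -1.0]]
contact_force: [-0.0, -0.2, -2.6]
gripper_width: 0.48
```

play_rows([
  {"linear": [0,0,1],"delta_rot": [0,0,0],"gripper": -1},
])

```text
time_s: 9.0
tool_pos: [0.5671, -0.077, 0.034]
ee_rot: [[-0.988, 0.154, -0.001], [0.154, 0.988, 0.0], [0.001, 0.0, -1.0]]
contact_force: [-1.4, 0.2, 3.0]
gripper_width: 0.481
```

play_rows([
  {"linear": [0,0,1],"delta_rot": [0,0,0],"gripper": -1},
])

```text
time_s: 9.1
tool_pos: [0.5672, -0.077, 0.034]
ee_rot: [[-0.988, 0.154, -0.002], [0.154, 0.988, 0.0], [0.002, 0.0, -1.0]]
contact_force: [-4.5, 1.2, 6.1]
gripper_width: 0.478
```

Contact at TCP z = 0.034, exactly the expected seat height. Releasing.

play_rows([
  {"linear": [0,0,0],"delta_rot": [0,0,0],"gripper": 0.3},
  {"linear": [0,0,0],"delta_rot": [0,0,0],"gripper": 1},
  {"linear": [0,0,0],"delta_rot": [0,0,0],"gripper": 1},
  {"linear": [0,0,0],"delta_rot": [0,0,0],"gripper": 1},
  {"linear": [0,0,0],"delta_rot": [0,0,0],"gripper": 1},
])

```text
time_s: 9.6
tool_pos: [0.5705, -0.0781, 0.0371]
ee_rot: [[-0.988, 0.154, 0.006], [0.154, 0.988, -0.002], [-0.007, -0.001, -1.0]]
contact_force: [0.2, 0.3, 0.0]
gripper_width: 1.005
```

play_rows([
  {"linear": [0,0,0],"delta_rot": [0,0,0],"gripper": 1},
  {"linear": [0,0,0],"delta_rot": [0,0,0],"gripper": 1},
])

```text
time_s: 9.8
tool_pos: [0.5707, -0.0782, 0.0372]
ee_rot: [[-0.988, 0.154, 0.007], [0.154, 0.988, -0.002], [-0.007, -0.001, -1.0]]
contact_force: [-0.5, -0.5, 0.2]
gripper_width: 0.996
```

```bash
python3 g.py .567 -.077 .2
```

```text
grasp [ 0.5706 -0.0781  0.0562] shift [   2.7    0.4 -143.8] z [ 0.0068 -0.0024 -1.    ] yaw -8.84 F [-0.5 -0.5  0.2] w 0.996 t 9.8
rot [-0.08  0.41 -0.04]
```

play_rows([
  {"linear": [2,0,-20],"delta_rot": [0,0.4,0],"gripper": 1},
  {"linear": [0,0,-40],"delta_rot": [0,0,0],"gripper": 1},
  {"linear": [0,0,-45],"delta_rot": [0,0,0],"gripper": 1},
  {"linear": [0,0,-40],"delta_rot": [0,0,0],"gripper": 1},
  {"linear": [0,0,-10],"delta_rot": [0,0,0],"gripper": 1},
])

```text
time_s: 10.3
tool_pos: [0.566, -0.0769, 0.1929]
ee_rot: [[-0.988, 0.154, -0.01], [0.154, 0.988, 0.002], [0.01, 0.0, -1.0]]
contact_force: [0.4, -0.9, 1.3]
gripper_width: 1.0
```

```bash
python3 g.py .594 .088 .2
python3 - <<'E'
from m import *
im,K,E=shot("wrist","w5");brass(im,K,E,.062)
im,K,E=shot("side","s2")
H,S,V=cv2.split(cv2.cvtColor(im,cv2.COLOR_BGR2HSV))
m=((H>12)&(H<30)&(S>130)&(V>45)).astype('uint8');m[:220]=0;m[330:]=0;m[:,:240]=0;m[:,330:]=0
m=cv2.morphologyEx(m,cv2.MORPH_OPEN,np.ones((3,3)))
for c in cv2.findContours(m,0,1)[0]:print("side brass",cv2.boundingRect(c),cv2.contourArea(c))
# expected silhouette of seated sleeve
pts=[proj(K,E,np.array([.5665+.021*np.cos(a),-.077+.021*np.sin(a),z])) for a in np.linspace(0,6.28,40) for z in(.012,.062)]
print("expected",np.min(pts,0),np.max(pts,0))
E
```

```text
grasp [ 0.5662 -0.0769  0.2119] shift [ -2.3 167.2  11.9] z [-0.0101  0.0019 -0.9999] yaw -8.85 F [ 0.4 -0.9  1.3] w 1.0 t 10.3
rot [ 0.02 -0.59 -0.05]
outer 1781.0 [279.5 196.9] [43.7 51.9] [ 0.5621 -0.0766  0.062 ]
hole 464.0 [279.7 201. ] [23.7 25. ] [ 0.566  -0.0771  0.062 ]
side brass (270, 251, 20, 27) 343.5
expected [268.20789272 246.29811724] [289.20861393 277.85960988]
```

Sleeve confirmed seated: bore centre is (0.566, -0.077) and the side silhouette bottom at 278 matches the expected 277.9. Now over to the bolt, staying high.

play_rows([
  {"linear": [-1,35,0],"delta_rot": [0,-0.6,0],"gripper": 1},
  {"linear": [-1,45,0],"delta_rot": [0,0,0],"gripper": 1},
  {"linear": [0,45,0],"delta_rot": [0,0,0],"gripper": 1},
  {"linear": [0,35,0],"delta_rot": [0,0,0],"gripper": 1},
  {"linear": [0,0,0],"delta_rot": [0,0,0],"gripper": 1},
])

```text
time_s: 10.9
tool_pos: [0.5863, 0.0851, 0.176]
ee_rot: [[-0.987, 0.159, -0.023], [0.159, 0.987, 0.003], [0.023, -0.0, -1.0]]
contact_force: [-1.8, -0.9, 0.5]
gripper_width: 1.0
```

```bash
python3 g.py .594 .089 .15
python3 - <<'E'
from m import *
im,K,E=shot("wrist","w6")
H,S,V=cv2.split(cv2.cvtColor(im,cv2.COLOR_BGR2HSV))
m=(((H<7)|(H>172))&(S>140)&(V>30)).astype('uint8')
for c in cv2.findContours(m,0,1)[0]:
    if cv2.contourArea(c)>60:
        x,y,w,h=cv2.boundingRect(c);mu=cv2.moments(c);cc=(mu["m10"]/mu["m00"],mu["m01"]/mu["m00"])
        print("red",(x,y,w,h),np.round(cc,1),onz(K,E,*cc,.095).round(4),np.round(cv2.minAreaRect(c)[1],1))
print("pred",proj(K,E,np.array([.594,.089,.095])))
cv2.imwrite("pics/w6b.png",cv2.convertScaleAbs(im,alpha=2))
E
```

```text
grasp [0.5867 0.0851 0.195 ] shift [-7.6  5.1 44.8] z [-0.0226  0.0032 -0.9997] yaw -9.17 F [-1.8 -0.9  0.5] w 1.0 t 10.9
rot [-0.02 -1.3  -0.37]
red (273, 211, 32, 29) [288.1 225.8] [0.5921 0.0905 0.095 ] [28. 31.]
pred [286.64587892 228.47589487]
```

View pics/w6b.png

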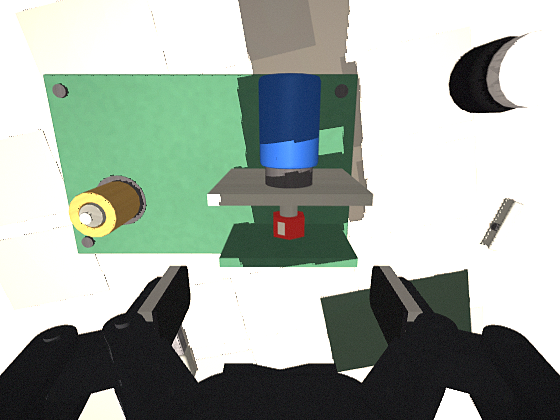

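Picture 12: red head at (288,226) in the gap, sleeve over the post at (100,205), path clear. Working out the head centre from its far top edge.

```bash
python3 - <<'E'
from h import *
K,E=cal("wrist")
x=np.array([np.cos(np.radians(-8.8)),np.sin(np.radians(-8.8)),0])
for z in(.095,.099):print(z,onz(K,E,288.5,239.5,z)-.008*x, onz(K,E,288.5,239.5,z))
# bracket top far edge, rear plate
for n,u,v,z,px in(("bracket +x top edge",290,205.5,.12,-.025),("rear plate -x top edge ~",288,257,.095,.025),("rear +x top",288,266,.095,.033)):
    print(n,(onz(K,E,u,v,z)-px*x).round(4))
E
python3 g.py .593 .090 .15
```

```text
0.095 [0.59437239 0.0885858  0.095     ] [0.60227822 0.08736191 0.095     ]
0.099 [0.5927676  0.08872695 0.099     ] [0.60067343 0.08750307 0.099     ]
bracket +x top edge [0.593  0.0891 0.12  ]
rear plate -x top edge ~ [0.5921 0.0885 0.095 ]
rear +x top [0.592  0.0886 0.095 ]
grasp [0.5862 0.0835 0.1944] shift [-6.8  7.6 44.3] z [-0.0241  0.0022 -0.9997] yaw -9.22 F [-0.1 -0.9 -1.2] w 0.998 t 10.95
rot [-0.09 -1.38 -0.42]
```

All four estimates agree on (0.593, 0.089). Aligning above the gap.

play_rows([
  {"linear": [-7,7,5],"delta_rot": [0,-1.6,-0.5],"gripper": 1},
  {"linear": [-1,1,5],"delta_rot": [0,0,0],"gripper": 1},
  {"linear": [0,0,0],"delta_rot": [0,0,0],"gripper": 1},
])

```text
time_s: 11.25
tool_pos: [0.592, 0.0879, 0.1589]
ee_rot: [[-0.988, 0.152, -0.006], [0.152, 0.988, -0.004], [0.005, -0.005, -1.0]]
contact_force: [-0.2, -0.1, 0.2]
gripper_width: 1.002
```

```bash
python3 g.py .593 .0892 .085
```

```text
grasp [0.5921 0.088  0.1779] shift [-1.2  1.8 92.9] z [-0.0059 -0.0038 -1.    ] yaw -8.76 F [-0.2 -0.1  0.2] w 1.002 t 11.25
rot [-0.26 -0.3   0.03]
```

play_rows([
  {"linear": [-1.2,1.8,20],"delta_rot": [-0.3,-0.4,0],"gripper": 1},
  {"linear": [0,0,20],"delta_rot": [0,0,0],"gripper": 1},
  {"linear": [0,0,8],"delta_rot": [0,0,0],"gripper": 1},
  {"linear": [0,0,0],"delta_rot": [0,0,0],"gripper": 1},
])

```text
time_s: 11.65
tool_pos: [0.5925, 0.085, 0.1082]
ee_rot: [[-0.987, 0.158, -0.002], [0.158, 0.987, -0.0], [0.001, -0.001, -1.0]]
contact_force: [0.3, -0.6, -0.4]
gripper_width: 1.001
```

```bash
python3 g.py .593 .0892 .085
```

```text
grasp [0.5925 0.085  0.1272] shift [ 0.1  4.3 42.2] z [-1.6e-03 -4.0e-04 -1.0e+00] yaw -9.08 F [ 0.3 -0.6 -0.4] w 1.001 t 11.65
rot [-0.04 -0.08 -0.28]
```

play_rows([
  {"linear": [0,5,12],"delta_rot": [0,0,-0.3],"gripper": 1},
  {"linear": [0,1,15],"delta_rot": [0,0,0],"gripper": 1},
  {"linear": [0,0,10],"delta_rot": [0,0,0],"gripper": 1},
  {"linear": [0,0,3],"delta_rot": [0,0,0],"gripper": 1},
])

```text
time_s: 12.05
tool_pos: [0.5949, 0.0905, 0.0674]
ee_rot: [[-0.988, 0.153, 0.002], [0.153, 0.988, -0.001], [-0.002, -0.0, -1.0]]
contact_force: [0.1, 0.1, 0.7]
gripper_width: 0.996
```

```bash
python3 g.py .593 .0892 .085
```

```text
grasp [0.5949 0.0905 0.0864] shift [ 1.7 -1.6  1.4] z [ 1.9e-03 -6.0e-04 -1.0e+00] yaw -8.82 F [0.1 0.1 0.7] w 0.996 t 12.05
rot [-0.02  0.11 -0.02]
```

play_rows([
  {"linear": [1.7,-1.6,1.4],"delta_rot": [0,0.1,0],"gripper": 1},
  {"linear": [0,0,0],"delta_rot": [0,0,0],"gripper": 0.2},
  {"linear": [0,0,0],"delta_rot": [0,0,0],"gripper": -1},
  {"linear": [0,0,0],"delta_rot": [0,0,0],"gripper": -1},
  {"linear": [0,0,0],"delta_rot": [0,0,0],"gripper": -1},
], squeeze=50)

```text
time_s: 12.55
tool_pos: [0.5934, 0.0896, 0.0663]
ee_rot: [[-0.988, 0.154, 0.001], [0.154, 0.988, 0.001], [-0.001, 0.001, -1.0]]
contact_force: [0.6, 16.1, 3.9]
gripper_width: 0.328
```

play_rows([
  {"linear": [0,0,0],"delta_rot": [0,0,0],"gripper": -1},
  {"linear": [0,0,0],"delta_rot": [0,0,0],"gripper": -1},
  {"linear": [0,0,0],"delta_rot": [0,0,0],"gripper": -1},
  {"linear": [0,0,0],"delta_rot": [0,0,0],"gripper": -1},
  {"linear": [0,0,0],"delta_rot": [0,0,0],"gripper": -1},
])

```text
time_s: 13.05
tool_pos: [0.5936, 0.0911, 0.0667]
ee_rot: [[-0.988, 0.154, 0.003], [0.154, 0.988, 0.004], [-0.002, 0.004, -1.0]]
contact_force: [0.9, 0.8, -1.3]
gripper_width: 0.28
```

```bash
python3 g.py .593 .0892 .085; python3 -c "
from h import *
print(status.observe()['ft_torque'].round(2))"
```

```text
grasp [0.5936 0.091  0.0857] shift [ 0.3 -1.9  0.7] z [ 0.0025  0.0036 -1.    ] yaw -8.86 F [ 0.9  0.8 -1.3] w 0.28 t 13.05
rot [ 0.23  0.11 -0.06]
[ 0.27 -0.03  0.04]
```

Width is 0.28 × 85 = 23.8 mm, so the jaws are on the flats. Checking that it holds still over time.

```bash
python3 -c "
from h import *
shot('wrist','h1');shot('side','hs1')"
```

play_rows([
  {"linear": [0,0,0],"delta_rot": [0,0,0],"gripper": -1},
  {"linear": [0,0,0],"delta_rot": [0,0,0],"gripper": -1},
  {"linear": [0,0,0],"delta_rot": [0,0,0],"gripper": -1},
  {"linear": [0,0,0],"delta_rot": [0,0,0],"gripper": -1},
  {"linear": [0,0,0],"delta_rot": [0,0,0],"gripper": -1},
])

```text
time_s: 13.65
tool_pos: [0.5936, 0.0911, 0.0667]
ee_rot: [[-0.988, 0.154, 0.002], [0.154, 0.988, 0.004], [-0.002, 0.004, -1.0]]
contact_force: [-0.1, 1.6, -1.0]
gripper_width: 0.284
```

play_rows([
  {"linear": [0,0,0],"delta_rot": [0,0,0],"gripper": -1},
  {"linear": [0,0,0],"delta_rot": [0,0,0],"gripper": -1},
  {"linear": [0,0,0],"delta_rot": [0,0,0],"gripper": -1},
  {"linear": [0,0,0],"delta_rot": [0,0,0],"gripper": -1},
  {"linear": [0,0,0],"delta_rot": [0,0,0],"gripper": -1},
])

```text
time_s: 14.15
tool_pos: [0.5936, 0.0911, 0.0667]
ee_rot: [[-0.988, 0.154, 0.002], [0.154, 0.988, 0.004], [-0.002, 0.004, -1.0]]
contact_force: [0.9, 1.7, -1.2]
gripper_width: 0.286
```

```bash
python3 g.py .593 .0892 .085; python3 - <<'E'
from m import *
im,K,E=shot("wrist","h2");a=cv2.imread("pics/h1.png")
H,S,V=cv2.split(cv2.cvtColor(a,cv2.COLOR_BGR2HSV));m=((H<7)|(H>172))&(S>140)&(V>25)
n,l,st,c=cv2.connectedComponentsWithStats(m.astype('uint8'))
print([(st[i].tolist()) for i in range(1,n) if st[i,4]>40])
d=np.abs(im.astype(int)-a).max(2)
for i in range(1,n):
    if st[i,4]>40:
        x,y,w,h=st[i,:4];r=d[y-4:y+h+4,x-4:x+w+4];print("diff mean/99%",r.mean().round(1),np.percentile(r,99))
print("whole",d.mean().round(1),np.percentile(d,99))
# nothing disturbed: top view jar/clip/brush/sleeve regions vs start
t,_,_=shot("top","t2");t0=cv2.imread("pics/top0.png")
for nme,(x0,x1,y0,y1) in dict(jar=(155,185,230,256),clip=(158,178,178,200),brush=(298,320,105,182)).items():
    print(nme,np.abs(t[y0:y1,x0:x1].astype(int)-t0[y0:y1,x0:x1]).max(2).mean().round(1))
E
```

```text
grasp [0.5936 0.091  0.0857] shift [ 0.3 -1.9  0.7] z [ 0.0024  0.0038 -1.    ] yaw -8.87 F [ 0.9  1.7 -1.2] w 0.286 t 14.15
rot [ 0.23  0.1  -0.07]
[[252, 283, 55, 42, 1796]]
diff mean/99% 1.9 5.5099999999997635
whole 1.6 5.0
jar 12.1
clip 11.9
brush 10.6
```

```bash
python3 - <<'E'
from h import *
t=cv2.imread("pics/t2.png");t0=cv2.imread("pics/top0.png")
print("untouched notebook diff",np.abs(t[100:170,40:120].astype(int)-t0[100:170,40:120]).max(2).mean().round(1))
for n,(x0,x1,y0,y1) in dict(jar=(148,192,223,263),clip=(150,186,172,206),brush=(290,328,100,190)).items():
    T=cv2.matchTemplate(t[y0-6:y1+6,x0-6:x1+6],t0[y0:y1,x0:x1],cv2.TM_CCOEFF_NORMED);print(n,"shift",np.array(cv2.minMaxLoc(T)[3])-6,T.max().round(3))
s=status.observe();print(s["gripper_width"],s["contact_force"].round(1))
ticket.finish_job()
E
```

```text
untouched notebook diff 14.3
jar shift [0 0] 0.995
clip shift [0 0] 0.981
brush shift [0 0] 0.994
0.28583385622832136 [ 0.3  1.3 -1.6]
the job is handed in; nothing more can be done
```

The brass sleeve is on the guide post and released, and the gripper is holding the red bolt head still. I handed the job in at about 14.2 s; it reports no verdict.

- **Sleeve:** I lowered it down the post with no side force and felt contact at tool height 0.034 m, exactly where a seated sleeve should be. After letting go, the wrist camera put the bore centre within about 1 mm of the post. In the side view the sleeve's lower edge matched the seated position. Its upper edge showed about 5 px lower than expected. I put that down to the post tip or a highlight there, but did not check it.
- **Bolt head:** I gripped it with 50 N. The opening read 24 mm, so the jaws are on the flats. Over the last second the two wrist pictures differed only by camera noise, and the arm pose did not change. The remaining force on the tool was below 3 N.
- **Jar, brush and clip:** top-view matching showed zero shift for all three. Plain brightness differences were 11–12 there, but an untouched notebook differed by 14, so that is only a lighting change.

The largest force I read was about 16 N, briefly, while the jaws closed on the bolt head and centred it. The bolt and post position estimates from the different views differed by up to about 3 mm, so I relied on the wrist camera close up.

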